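# Check weight on the spring balance

## Robot

A 6-joint arm with a two-finger parallel gripper is mounted at the origin on a cart in front of the work surface, level with it; the furniture and walls round the work are solid. World frame = base frame: x ahead of the robot, y to its left, z up, the work surface at z = 0. Lengths are in m, angles in rad, forces in N, time in s.
With the tool pointing down it reaches from about 0.325 to 0.775 m from the base axis. Payload 9.3 kg.
Tool frame: the origin (TCP) lies between the finger pads; the fingertips stand 11 mm ahead of it and the grasp point (between the pads) lies 8 mm behind it; z points along the fingers, y is the line along which they close (so a half turn about z gives the same grasp; the last joint's range is limited). The gripper opens to 85 mm and grips with 20 to 120 N. Pads are 22 mm wide; open, the fingers measure 114 mm over their backs; the gripper's body (76 mm by 85 mm) begins 54 mm behind the grasp point. The pads swing forward as they close: fully open they stand 13 mm farther back than shut.
Start: joints at [1.118, 0.259, 0.021, 1.334, 0, 1.418], TCP at [0.162, 0.525, 0.242] pointing down, gripper open.
Joint ranges: [-3.04, 3.04], [-0.91, 1.82], [-1.04, 1.36], [-1.92, 1.95], [-1.52, 1.45], [-3.14, 3.14]. Speed limits (rad/s): [2.22, 2.22, 2.79, 3.14, 3.14, 3.14].

## Interface

Orientations are given as [roll, pitch, yaw] about the fixed x, y, z axes, in that order (R = Rz(yaw) Ry(pitch) Rx(roll)).
In Python, from rig import ctrl, optics, ticket gives the robot as it stands.
- The arm moves only by the tool step_arm, never from a script. Its argument "deltas" is a list of rows, each an object with "rot": the turn, a rotation vector about the tool's x, y, z in parts of the range, where 1.0 means pi/2 rad, a list of three; "dp": the shift along the tool's x, y, z in parts of the range, where 1.0 means 75 cm, a list of three; "claw": the finger opening in cm, from 0 to 8.54. A call has exactly 10 rows; each row is the pose to reach, as a shift and turn from the pose commanded when the call began, along the tool's axes at that moment; what a row does not reach only later rows make up. A row lasts 1/8 s, in which the tool goes at most 62.5 mm and 10.7 degrees, less where a joint would pass 70% of its speed; a pose out of reach is approached as far as the arm can. A shift or turn number past 1, either way, is cut back to 1. A call with a gripper value outside its range is refused whole. The fingers move at their own pace and stop on an object; "grip_force" is the grip in N (left out, the last holds). Time passes only in rows, so rows that repeat a pose let the fingers close, or fill a call up. It gives the time, the measured TCP pose, the force, the opening and the grip force at its end, in the units of the state.
- ctrl.get_obs(): the state, without advancing time (a new reading comes with each control period).
- optics.snapshot(name): name is "side" or "top"; returns the picture (480x640x3 uint8, red, green, blue); there is no depth.
- optics.get_calibration(name): a dict with "intrinsics" (3x3 intrinsics, pixels), "view" (4x4, takes a point from world to camera coordinates). Camera axes: x right, y down, z forward; pixel columns grow to the right and rows downward; lengths in m; the calibration is good to about 2 mm. A picture is of the moment at which its call begins. get_calibration takes no time and is no camera call.
- ticket.hand_in(): hands the job in; it is judged then, once.
Trained networks look in the newest picture that a camera, given by its name, has taken for a name from the list of things; names that differ only in an ending like _2 or _b are one class to them, and where a whole thing is asked for, a point or a joint stands for the part that bears it (a point fixed in the world has none). Each returns a list of dicts, best first, with "score" (0 to 1); they miss things now and then, are a little off and sometimes report something else, mostly with a low value. They report only what shows in the picture. A call takes as long as a camera call.
- optics.trace(camera, thing): "mask" (480x640 bool, what is visible of it) and "rect" ([left, top, width, height] in pixels, round what is visible of it).
The state is a dict: "time_s": time; "joints": joint angles; "joint_velocities": joint speeds; "joint_efforts": joint torques, N m; "eef_pos": TCP position; "ee_rot": TCP orientation; "ft_force": force on the tool from outside, world axes, zero at the start; "moment": the same for the moment, N m; "grip_width": opening from 0.0 (shut) to 1.0 (fully open); "finger_force": force on a finger pad.
Only numpy, scipy, OpenCV 4.12 (cv2) and the standard library are available. Lean on these libraries where they do the work, as an engineer would, in place of code of your own. Each camera call takes 0.05 s, during which the arm holds its last target. There are 200 camera calls.

## Task

Hang the check weight by its eye on the sprung hook of the balance stand, easing it down until the hook alone carries it before you let go, so that the hook is never jerked or pulled down to its stop. Let go and wait until the hook has come to rest, then press the key on the readout unit down to record the reading and let it come up again. Leave the weight hanging still and the other things where they are.

Things in the scene. Friction and masses are not known exactly. Their poses are not given: they have to be found in the camera images.
- stand: Fixed balance stand: grey base 190 x 110 x 18 mm, an aluminium column 50 mm square and 323 mm high at its rear. Origin: centre of the base's underside; x runs from the hook back to the column, y left, z up. The column's front face is 125 mm behind the hook's seat, the black carriage that bears the hook 114 mm behind it.
- hook_seat (a point): Centre of the hook seat's top face; unloaded 70 mm in front (-x) of the stand's origin and 240 mm over the worktop; dips with the hook. Axes as the stand's. Hook: steel strip 10 mm wide (y), 6 mm thick; seat 30 mm long in x between an upturned front tip (at -x) and a rear riser, both 16 mm above the seat; from the riser a level arm of that height runs back to the carriage.
- hook (a joint): Dip of the hook, m: 0 unloaded, at its upper stop; straight down under load to a lower stop at 0.12. Spring 75 N/m, 0.2 N preload (dip = (load - 0.2)/75), lightly damped: bobs for 2 or 3 s if released out of balance. Jerked means faster than 0.10 m/s, down or up (release within 0.4 N of balance stays below); above 0.11 counts as pulled to its stop.
- weight: Loose steel check weight, upright, 139 mm high, mass unknown (0.2 to 0.75 kg). Origin: centre of its underside. Round body 50 mm wide, 42 mm high; above it an eye (opening 33 mm wide in y, z = 42 to 91 mm) whose hole runs along x, with 7 mm side posts and an 8 mm round top bar along y; on top a square grip 18 x 18 mm, z = 97 to 139 mm. Either face may go on.
- weight_bar (a point): Underside of the middle of the eye's top bar, 91 mm above the weight's origin: this line rests on the hook's seat when hung.
- readout: Fixed readout unit, grey box 110 x 85 x 37 mm with a dark display at its rear half and one round white key at its front. Origin: centre of its underside; x from key to display.
- key (a joint): The key's travel in m: 0 up, 0.006 fully down; a spring brings it up again. 5 N press it fully down. It counts as pressed above 0.004.
- key_top (a point): Centre of the key's top face (key 22 mm in diameter), in a black housing; press straight down.
- bottle_small: Bystander: small screw-cap bottle, 37 x 37 x 69 mm, loose. Origin: centre of its underside.
- timer: Bystander: flat bench timer, 62 x 62 x 20 mm, loose. Origin: centre of its underside.
- beaker: Bystander: glass beaker, 53 x 53 x 70 mm, loose. Origin: centre of its underside.
- tube: Bystander: lying tapered tube, 20 x 118 x 20 mm, loose. Origin: centre of its underside.

How it is judged:
By the outcome, as a careful person would: the job done as asked, in the order asked, and still so for the second after the job is handed in, with the robot touching nothing.
It also fails if it takes over 67 s, if anything falls off the work surface, if the arm or the gripper's body presses on something with over 40 N, if the wrist force passes 120 N, or if a joint passes its speed limit or range.

## Working session

There is one attempt and no reset: what is moved stays moved. The work goes in short steps, Python scripts to look and compute and a tool call to move; the robot and the scene stay as the last step left them, time stands still between calls to the robot, and variables do not carry over. Pictures are saved under pics/ and viewed, at most 10 in all, crops included, and the job is handed in when it is done.

Besides the shell and the picture viewer there is one more tool, called after "Call:" as name(argument=value, ...), one argument or row to a line, values as JSON. step_arm: Moves the arm, as the interface text tells. Its arguments: {"type":"object","properties":{"deltas":{"type":"array","items":{"type":"object","properties":{"rot":{"type":"array","items":{"type":"number"}},"dp":{"type":"array","items":{"type":"number"}},"claw":{"type":"number"}}}},"grip_force":{"type":"number"}},"required":["deltas"]}

```bash
mkdir -p pics; ls; cat > h.py <<'E'
import numpy as np, cv2
from rig import ctrl, optics, ticket
def cal(n):
    c=optics.get_calibration(n); return np.array(c["intrinsics"]),np.array(c["view"])
def ray(n,uv):
    K,V=cal(n); d=V[:3,:3].T@np.linalg.inv(K)@np.array([uv[0],uv[1],1.]); o=-V[:3,:3].T@V[:3,3]; return o,d
def onz(n,uv,z):
    o,d=ray(n,uv); return o+d*(z-o[2])/d[2]
def proj(n,p):
    K,V=cal(n); q=K@(V[:3,:3]@np.asarray(p,float)+V[:3,3]); return q[:2]/q[2]
E
python3 - <<'E'
from h import *
o=ctrl.get_obs(); print({k:np.round(v,3).tolist() for k,v in o.items()})
for n in("side","top"):
    im=optics.snapshot(n); cv2.imwrite(f"pics/{n}0.png",im[...,::-1]); K,V=cal(n); print(n,K.round(1).tolist(),V.round(3).tolist())
    for t in["stand","hook","weight","readout","key","bottle_small","timer","beaker","tube"]:
        for r in optics.trace(n,t)[:2]:
            m=r["mask"]; ys,xs=np.nonzero(m); print(n,t,round(r["score"],2),np.round(r["rect"],1).tolist(),xs.mean().round(1),ys.mean().round(1))
            np.save(f"m_{n}_{t}.npy",m) if r["score"]>.5 else 0
E
```

```text
pics
{'time_s': 0.0, 'joints': [1.118, 0.259, 0.021, 1.334, 0.0, 1.418], 'joint_velocities': [0.001, 0.001, 0.0, 0.0, 0.0, -0.001], 'joint_efforts': [-0.0, -55.564, 34.453, 0.013, -0.0, 0.0], 'eef_pos': [0.162, 0.525, 0.242], 'ee_rot': [-3.14, -0.0, 2.842], 'ft_force': [0.807, 1.303, 0.678], 'moment': [-0.021, 0.021, -0.03], 'finger_force': 0.0, 'grip_width': 1.001}
side [[501.8, 0.0, 321.6], [0.0, 501.8, 235.5], [0.0, 0.0, 1.0]] [[-0.993, 0.119, -0.005, 0.53], [0.1, 0.815, -0.571, 0.255], [-0.064, -0.567, -0.821, 1.016], [0.0, 0.0, 0.0, 1.0]]
side stand 0.87 [210.9, 289.0, 133.4, 122.6] 273.0 357.6
side hook 0.83 [244.3, 310.9, 96.9, 32.3] 284.0 324.9
side weight 0.95 [294.3, 178.1, 22.8, 46.8] 306.8 207.3
side readout 0.9 [289.6, 270.0, 58.1, 46.7] 318.2 294.1
side readout 0.65 [245.7, 310.6, 94.0, 36.1] 283.4 325.0
side key 0.52 [325.2, 284.8, 9.6, 11.9] 329.9 288.1
side bottle_small 0.77 [364.1, 327.9, 23.1, 24.9] 374.1 342.3
side timer 0.69 [371.3, 411.7, 35.6, 38.2] 390.4 429.0
side beaker 0.55 [260.1, 166.6, 23.1, 37.9] 271.2 184.9
side tube 0.74 [323.1, 153.0, 10.0, 33.2] 327.7 166.0
top [[597.0, 0.0, 321.7], [0.0, 597.0, 252.3], [0.0, 0.0, 1.0]] [[0.079, -0.997, 0.0, -0.282], [-0.977, -0.077, -0.2, 0.525], [0.2, 0.016, -0.98, 1.249], [0.0, 0.0, 0.0, 1.0]]
top hook 0.93 [208.6, 162.3, 25.9, 85.6] 217.1 195.1
top weight 0.72 [391.0, 258.1, 28.4, 28.0] 405.9 272.1
top readout 0.64 [284.5, 239.7, 47.0, 55.0] 306.5 267.3
top bottle_small 0.76 [236.5, 298.2, 18.5, 20.4] 245.5 306.6
top timer 0.6 [158.2, 291.9, 29.4, 25.8] 172.5 303.3
top beaker 0.83 [432.9, 225.7, 28.9, 28.7] 446.1 239.2
top tube 0.81 [446.3, 307.4, 54.7, 11.4] 474.0 311.5
```

View pics/side0.png

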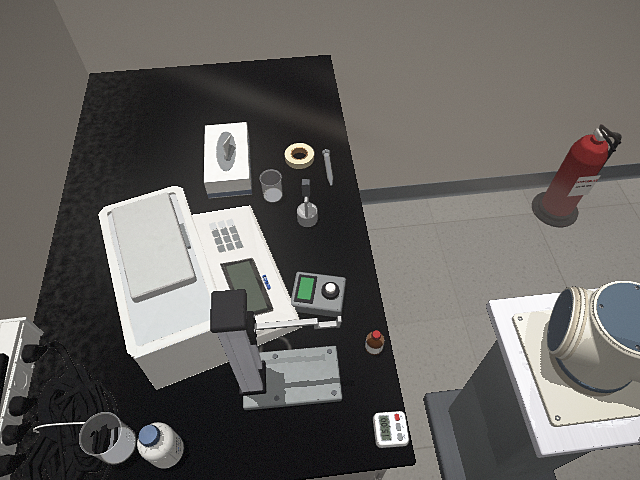

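View pics/top0.png

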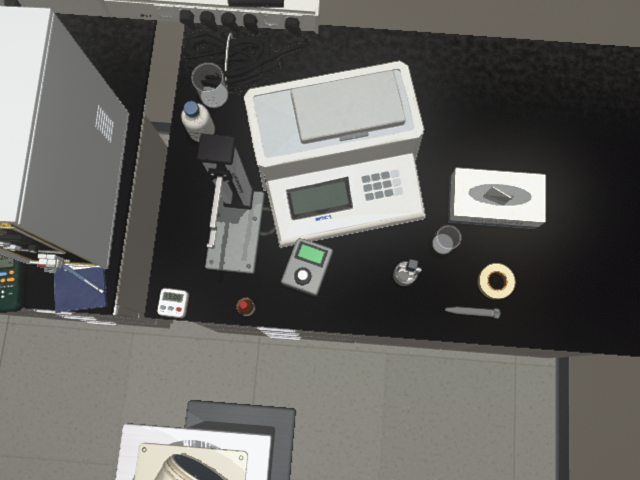

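```bash
python3 - <<'E'
from h import *
s=cv2.imread("pics/side0.png");t=cv2.imread("pics/top0.png")
a=cv2.resize(s[280:420,200:400],(800,560),interpolation=cv2.INTER_CUBIC); cv2.imwrite("pics/c1.png",a)
b=np.hstack([cv2.resize(s[165:315,260:360],(400,600),interpolation=cv2.INTER_CUBIC),cv2.resize(t[240:300,380:420],(400,600),interpolation=cv2.INTER_CUBIC)]);cv2.imwrite("pics/c2.png",b)
c=cv2.resize(t[125:305,190:340],(500,600),interpolation=cv2.INTER_CUBIC);cv2.imwrite("pics/c3.png",c)
print(proj("side",[.162,.525,.242]),proj("top",[.162,.525,.242]),proj("top",[0,0,0]),proj("side",[0,0,0]))
def tri(t,s):
    A=[];B=[]
    for n,uv in(("top",t),("side",s)):
        o,d=ray(n,uv);d/=np.linalg.norm(d);P=np.eye(3)-np.outer(d,d);A.append(P);B.append(P@o)
    return np.linalg.solve(sum(A),sum(B))
for k in["weight","readout","bottle_small","timer","beaker","tube","hook"]:
    c=[]
    for n in("top","side"):
        ys,xs=np.nonzero(np.load(f"m_{n}_{k}.npy"));c.append((xs.mean(),ys.mean()))
    print(k,tri(*c).round(3))
E
```

```text
[746.22711082 788.3161927 ] [-128.04682883  409.76201602] [186.77788996 503.15254857] [583.55282552 361.33591282]
weight [ 0.518 -0.427  0.045]
readout [ 0.573 -0.21  -0.143]
bottle_small [ 0.417 -0.082  0.023]
timer [0.414 0.083 0.002]
beaker [ 0.598 -0.512  0.039]
tube [ 0.448 -0.586  0.007]
hook [ 0.593 -0.037  0.253]
```

View pics/c1.png

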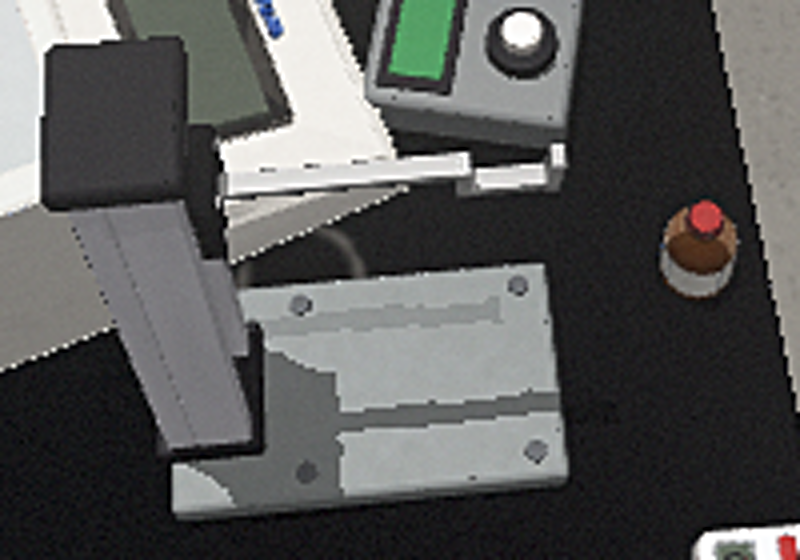

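View pics/c2.png

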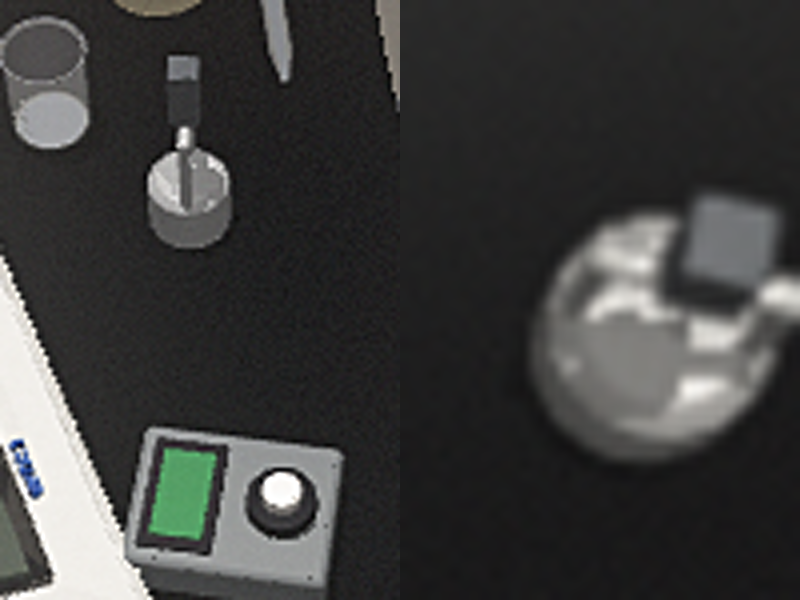

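View pics/c3.png

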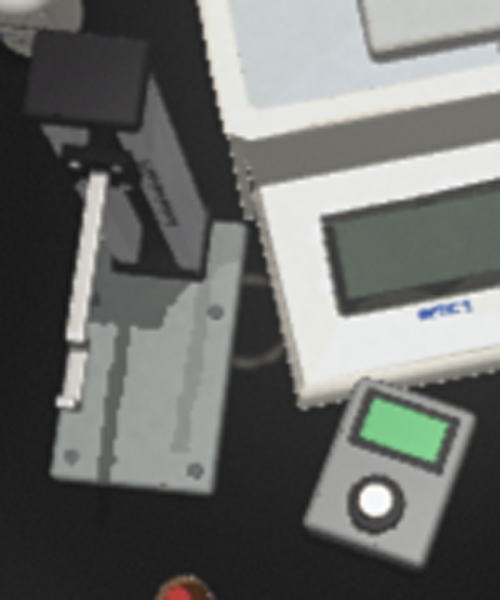

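```bash
cat >> h.py <<'E'
from scipy.optimize import least_squares
def px(p,s,o): return (np.array(p,float)+.5)/s-.5+np.array(o)
def S(p): return ("side",px(p,4,(200,280)))
def W(p): return ("side",px(p,4,(260,165)))
def T(p): return ("top",px(p,10/3,(190,125)))
def G(p): return ("top",px((p[0]-400,p[1]),10,(380,240)))
def fit(obs,x0):
    def w(q,m): c,s=np.cos(q[2]),np.sin(q[2]); return [q[0]+c*m[0]-s*m[1],q[1]+s*m[0]+c*m[1],m[2]]
    f=lambda q:np.concatenate([proj(n,w(q,m))-uv for m,(n,uv) in obs])
    r=least_squares(f,x0,loss="soft_l1"); print(r.x.round(4),r.fun.reshape(-1,2).round(1).tolist()); return r.x,w
E
python3 - <<'E'
from h import *
a,b,h=.095,.055,.018
obs=[((-a,b,h),S((567,481))),((-a,-b,h),S((545,265))),((a,b,h),S((172,491))),((-a,b,h),T((52,475))),((-a,-b,h),T((212,490))),((a,-b,h),T((246,222))),
((-.088,0,.256),S((559,148))),((-.088,0,.256),T((67,403))),((-.055,0,.256),S((468,156))),((-.055,0,.256),T((76,343)))]
q,w=fit(obs,[.58,0,0]); print("seat",w(q,(-.07,0,.24)))
fit(obs[6:],[.58,0,0])
# weight
g=.009
ob=[((0,0,.139),W((184,68))),((0,0,.139),G((732,235))),((g,g,.139),G((700,190))),((g,-g,.139),G((780,205))),((-g,-g,.139),G((765,280))),((-g,g,.139),G((685,265))),
((g,g,.139),W((168,80))),((-g,g,.139),W((200,80))),((g,-g,.139),W((168,57))),((-g,-g,.139),W((200,57)))]
fit(ob,[.518,-.427,-.15])
# readout z top .037: x key->display
a,b,h=.055,.0425,.037
ob=[((a,b,h),T((361,378))),((a,-b,h),T((474,412))),((-a,-b,h),T((422,567))),((-a,b,h),T((305,524))),
((a,b,h),W((126,556))),((-a,b,h),W((330,590))),((-a,-b,h),W((343,452))),((a,-b,h),W((148,428)))]
fit(ob,[.53,-.18,-.3])
for z in(.037,.042,.047,.052): print(z,onz("top",T((375,500))[1],z).round(4),onz("side",S((521,29))[1],z).round(4),onz("side",W((280,490))[1],z).round(4))
E
```

```text
[ 0.5903 -0.04   -0.0384] [[0.3, -2.3], [0.3, -2.5], [-0.7, 3.4], [-0.9, 0.4], [-0.1, 1.6], [1.3, 0.6], [-1.5, 0.5], [-0.2, -1.0], [0.5, 0.0], [-0.1, -0.3]]
seat [np.float64(0.5203082395727733), np.float64(-0.03729590945458987), 0.24]
[ 0.5892 -0.0396 -0.0278] [[-0.8, 0.1], [0.0, -0.4], [1.2, -0.1], [-0.1, 0.2]]
[ 0.5191 -0.4265 -0.1212] [[-0.5, -0.4], [-0.4, 0.5], [-0.8, -0.1], [-0.1, 0.1], [-0.1, 1.2], [-0.8, 1.0], [-0.7, -0.3], [-0.5, -0.3], [-0.5, -0.7], [-0.4, -0.7]]
[ 0.5161 -0.2076 -0.2565] [[-1.8, -1.6], [0.5, 0.5], [-0.4, 0.7], [-2.0, 0.9], [-1.7, 1.0], [-0.5, -1.1], [0.7, -1.7], [-0.5, -1.6]]
0.037 [ 0.4955 -0.2011  0.037 ] [ 0.4906 -0.2121  0.037 ] [ 0.4912 -0.2116  0.037 ]
0.042 [ 0.4947 -0.2013  0.042 ] [ 0.491  -0.2094  0.042 ] [ 0.4916 -0.2089  0.042 ]
0.047 [ 0.4938 -0.2015  0.047 ] [ 0.4914 -0.2066  0.047 ] [ 0.492  -0.2061  0.047 ]
0.052 [ 0.493  -0.2017  0.052 ] [ 0.4918 -0.2039  0.052 ] [ 0.4924 -0.2034  0.052 ]
```

```bash
cat >> h.py <<'E'
import json
def plan(wps,cur=None,claw=8.5,n=10):
    """wps: (x,y,z,yaw,rows)"""
    o=ctrl.get_obs(); p0=np.array(o["eef_pos"]); y0=o["ee_rot"][2]%(2*np.pi)
    if cur: p0,y0=np.array(cur[:3]),cur[3]
    c,s=np.cos(y0),np.sin(y0); R=np.array([[c,s,0],[s,-c,0],[0,0,-1]]); a=np.r_[p0,y0]; rows=[]
    for w in wps:
        b=np.array(w[:4])
        for i in range(1,w[4]+1):
            q=a+(b-a)*i/w[4]; rows.append({"dp":(100*R.T@(q[:3]-p0)).round(2).tolist(),"rot":[0,0,round(y0-q[3],3)],"claw":claw})
        a=b
    print(len(rows),json.dumps(rows))
E
python3 - <<'E'
from h import *
P=np.pi
plan([(.37,0,.32,P-.12,10)])
plan([(.519,-.4265,.20,P-.12,9),(.519,-.4265,.2,P-.12,1)],cur=(.37,0,.32,P-.12),claw=5)
E
```

```text
10 [{"dp": [-3.54, -4.41, -0.78], "rot": [0, 0, -0.018], "claw": 8.5}, {"dp": [-7.07, -8.81, -1.55], "rot": [0, 0, -0.036], "claw": 8.5}, {"dp": [-10.61, -13.22, -2.33], "rot": [0, 0, -0.054], "claw": 8.5}, {"dp": [-14.14, -17.63, -3.11], "rot": [0, 0, -0.072], "claw": 8.5}, {"dp": [-17.68, -22.04, -3.89], "rot": [0, 0, -0.09], "claw": 8.5}, {"dp": [-21.21, -26.44, -4.66], "rot": [0, 0, -0.108], "claw": 8.5}, {"dp": [-24.75, -30.85, -5.44], "rot": [0, 0, -0.126], "claw": 8.5}, {"dp": [-28.28, -35.26, -6.22], "rot": [0, 0, -0.144], "claw": 8.5}, {"dp": [-31.82, -39.67, -6.99], "rot": [0, 0, -0.162], "claw": 8.5}, {"dp": [-35.35, -44.07, -7.77], "rot": [0, 0, -0.18], "claw": 8.5}]
10 [{"dp": [-2.21, -4.51, 1.33], "rot": [0, 0, 0.0], "claw": 5}, {"dp": [-4.42, -9.01, 2.67], "rot": [0, 0, 0.0], "claw": 5}, {"dp": [-6.63, -13.52, 4.0], "rot": [0, 0, 0.0], "claw": 5}, {"dp": [-8.84, -18.03, 5.33], "rot": [0, 0, 0.0], "claw": 5}, {"dp": [-11.05, -22.53, 6.67], "rot": [0, 0, 0.0], "claw": 5}, {"dp": [-13.27, -27.04, 8.0], "rot": [0, 0, 0.0], "claw": 5}, {"dp": [-15.48, -31.55, 9.33], "rot": [0, 0, 0.0], "claw": 5}, {"dp": [-17.69, -36.05, 10.67], "rot": [0, 0, 0.0], "claw": 5}, {"dp": [-19.9, -40.56, 12.0], "rot": [0, 0, 0.0], "claw": 5}, {"dp": [-19.9, -40.56, 12.0], "rot": [0, 0, 0.0], "claw": 5}]
```

Units first: shifts go in shares of 75 cm and turns go in shares of pi/2 rad. So -44.1 cm / 75 = -0.588, -39.7 cm / 75 = -0.5293, -0.18 rad / 1.5708 = -0.1146.

Call:
step_arm(
  deltas=[
    {"dp": [-0.0467, -0.0587, -0.0107], "rot": [0, 0, -0.0127], "claw": 8.5},
    {"dp": [-0.0947, -0.1173, -0.0213], "rot": [0, 0, -0.0255], "claw": 8.5},
    {"dp": [-0.1413, -0.176, -0.0307], "rot": [0, 0, -0.0318], "claw": 8.5},
    {"dp": [-0.188, -0.2347, -0.0413], "rot": [0, 0, -0.0446], "claw": 8.5},
    {"dp": [-0.236, -0.2933, -0.052], "rot": [0, 0, -0.0573], "claw": 8.5},
    {"dp": [-0.2827, -0.352, -0.0627], "rot": [0, 0, -0.07], "claw": 8.5},
    {"dp": [-0.3307, -0.412, -0.072], "rot": [0, 0, -0.0828], "claw": 8.5},
    {"dp": [-0.3773, -0.4707, -0.0827], "rot": [0, 0, -0.0891], "claw": 8.5},
    {"dp": [-0.424, -0.5293, -0.0933], "rot": [0, 0, -0.1019], "claw": 8.5},
    {"dp": [-0.4707, -0.588, -0.104], "rot": [0, 0, -0.1146], "claw": 8.5},
  ],
)

```text
time_s: 2.25
eef_pos: [0.3697, -0.002, 0.3209]
ee_rot: [3.142, 0.001, 3.022]
ft_force: [1.6, 0.3, -0.6]
grip_width: 0.993
finger_force: 0.0
```

Converted, -40.6 cm / 75 = -0.5413, -36 cm / 75 = -0.48.

Call:
step_arm(
  deltas=[
    {"dp": [-0.0293, -0.06, 0.0173], "rot": [0, 0, 0], "claw": 5},
    {"dp": [-0.0587, -0.12, 0.036], "rot": [0, 0, 0], "claw": 5},
    {"dp": [-0.088, -0.18, 0.0533], "rot": [0, 0, 0], "claw": 5},
    {"dp": [-0.1173, -0.24, 0.0707], "rot": [0, 0, 0], "claw": 5},
    {"dp": [-0.1467, -0.3, 0.0893], "rot": [0, 0, 0], "claw": 5},
    {"dp": [-0.1773, -0.36, 0.1067], "rot": [0, 0, 0], "claw": 5},
    {"dp": [-0.2067, -0.42, 0.124], "rot": [0, 0, 0], "claw": 5},
    {"dp": [-0.236, -0.48, 0.1427], "rot": [0, 0, 0], "claw": 5},
    {"dp": [-0.2653, -0.5413, 0.16], "rot": [0, 0, 0], "claw": 5},
    {"dp": [-0.2653, -0.5413, 0.16], "rot": [0, 0, 0], "claw": 5},
  ],
)

```text
time_s: 3.5
eef_pos: [0.5184, -0.4297, 0.197]
ee_rot: [3.14, -0.003, 3.019]
ft_force: [-0.6, 0.9, 0.3]
grip_width: 0.585
finger_force: 0.0
```

```bash
python3 - <<'E'
from h import *
P=np.pi
o=ctrl.get_obs();print(o["time_s"],o["eef_pos"],o["ee_rot"],o["ft_force"],o["grip_width"])
a,b=optics.snapshot("side"),optics.snapshot("top")
cv2.imwrite("pics/d.png",np.hstack([cv2.resize(a[130:280,240:390],(400,400)),cv2.resize(b[200:320,350:470],(400,400))])[...,::-1])
plan([(.519,-.4265,.118,P-.12,5)])
print(proj("side",o["eef_pos"]),proj("top",o["eef_pos"]))
E
```

```text
3.5 [ 0.51837794 -0.42971237  0.19695748] [ 3.13953946e+00 -2.87576107e-03  3.01936497e+00] [-0.57605695  0.88942774  0.30162148] 0.5847571974823226
5 [{"dp": [-0.01, 0.01, 1.63], "rot": [0, 0, -0.0], "claw": 8.5}, {"dp": [-0.03, 0.03, 3.26], "rot": [0, 0, -0.0], "claw": 8.5}, {"dp": [-0.04, 0.04, 4.89], "rot": [0, 0, -0.0], "claw": 8.5}, {"dp": [-0.05, 0.05, 6.52], "rot": [0, 0, -0.0], "claw": 8.5}, {"dp": [-0.07, 0.06, 8.15], "rot": [0, 0, -0.0], "claw": 8.5}]
[304.37997188 162.05932373] [418.48412767 258.60601394]
```

View pics/d.png

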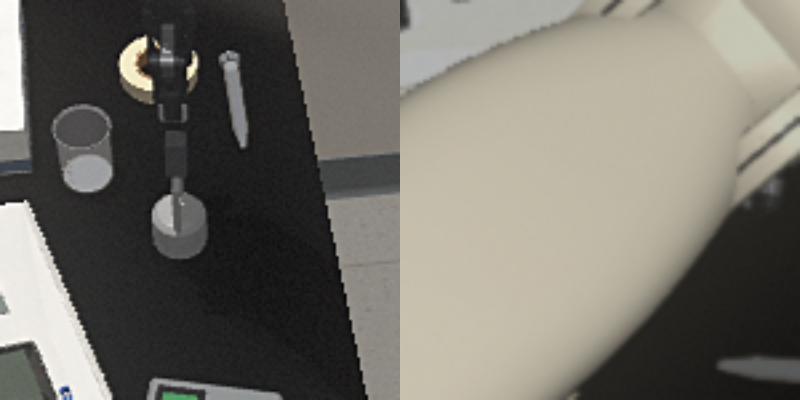

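Converted, 8.2 cm / 75 = 0.1093, 7.5 cm / 75 = 0.1.

Call:
step_arm(
  deltas=[
    {"dp": [0, 0, 0.0267], "rot": [0, 0, 0], "claw": 5},
    {"dp": [0, 0, 0.0533], "rot": [0, 0, 0], "claw": 5},
    {"dp": [0, 0, 0.08], "rot": [0, 0, 0], "claw": 5},
    {"dp": [0, 0, 0.1], "rot": [0, 0, 0], "claw": 5},
    {"dp": [0, 0, 0.1093], "rot": [0, 0, 0], "claw": 5},
    {"dp": [0, 0, 0.1093], "rot": [0, 0, 0], "claw": 5},
    {"dp": [0, 0, 0.1093], "rot": [0, 0, 0], "claw": 5},
    {"dp": [0, 0, 0.1093], "rot": [0, 0, 0], "claw": 1.2},
    {"dp": [0, 0, 0.1093], "rot": [0, 0, 0], "claw": 1.2},
    {"dp": [0, 0, 0.1093], "rot": [0, 0, 0], "claw": 1.2},
  ],
  grip_force=50,
)

```text
time_s: 4.85
eef_pos: [0.5187, -0.4268, 0.1187]
ee_rot: [3.141, 0.001, 3.022]
ft_force: [0.4, 1.8, 3.6]
grip_width: 0.203
finger_force: 49.7
```

Converted, -12 cm / 75 = -0.16, -9 cm / 75 = -0.12.

Call:
step_arm(
  deltas=[
    {"dp": [0, 0, 0], "rot": [0, 0, 0], "claw": 1.2},
    {"dp": [0, 0, 0], "rot": [0, 0, 0], "claw": 1.2},
    {"dp": [0, 0, 0], "rot": [0, 0, 0], "claw": 1.2},
    {"dp": [0, 0, -0.0133], "rot": [0, 0, 0], "claw": 1.2},
    {"dp": [0, 0, -0.04], "rot": [0, 0, 0], "claw": 1.2},
    {"dp": [0, 0, -0.08], "rot": [0, 0, 0], "claw": 1.2},
    {"dp": [0, 0, -0.12], "rot": [0, 0, 0], "claw": 1.2},
    {"dp": [0, 0, -0.16], "rot": [0, 0, 0], "claw": 1.2},
    {"dp": [0, 0, -0.16], "rot": [0, 0, 0], "claw": 1.2},
    {"dp": [0, 0, -0.16], "rot": [0, 0, 0], "claw": 1.2},
  ],
)

```text
time_s: 6.1
eef_pos: [0.5181, -0.4268, 0.2365]
ee_rot: [3.14, -0.002, 3.022]
ft_force: [-0.4, -0.0, -6.2]
grip_width: 0.198
finger_force: 49.2
```

```bash
python3 - <<'E'
from h import *
P=np.pi
o=ctrl.get_obs();print({k:np.round(v,4).tolist() for k,v in o.items()})
a=optics.snapshot("side")
for i in range(6): print(ctrl.get_obs()["ft_force"]); optics.snapshot("side")
cv2.imwrite("pics/e.png",cv2.resize(a[80:280,240:390],(450,600))[...,::-1])
# seat (.520,-.0375), TCP z at seat+28: .24+.028+.027
plan([(.48,-.25,.30,P-.07,4),(.43,-.04,.296,P-.033,4),(.43,-.0375,.296,P-.033,2)],claw=1.2)
E
```

```text
{'time_s': 6.1, 'joints': [-0.8138, 0.4768, 0.3405, 1.4368, -0.0002, -0.6939], 'joint_velocities': [-0.0002, 0.0089, -0.0125, 0.001, 0.0033, -0.0005], 'joint_efforts': [0.0542, -78.8821, 38.6695, 0.0453, 0.0036, 0.0], 'eef_pos': [0.5181, -0.4268, 0.2365], 'ee_rot': [3.1403, -0.0019, 3.0217], 'ft_force': [-0.3873, -0.0092, -6.2476], 'moment': [-0.031, 0.032, 0.0223], 'finger_force': 49.2385, 'grip_width': 0.1978}
[ 0.54790066  0.60243117 -6.76439563]
[ 1.0077471  -0.47067987 -5.85499403]
[ 0.36018155 -0.73983887 -6.19166003]
[-0.99457128 -0.35390486 -6.43395289]
[-0.34886301 -0.1141764  -6.4383601 ]
[ 0.17045726  0.09735094 -6.70826904]
10 [{"dp": [1.48, 4.28, -1.56], "rot": [0, 0, -0.012], "claw": 1.2}, {"dp": [2.96, 8.55, -3.12], "rot": [0, 0, -0.025], "claw": 1.2}, {"dp": [4.45, 12.83, -4.67], "rot": [0, 0, -0.037], "claw": 1.2}, {"dp": [5.93, 17.1, -6.23], "rot": [0, 0, -0.05], "claw": 1.2}, {"dp": [7.8, 22.17, -6.13], "rot": [0, 0, -0.059], "claw": 1.2}, {"dp": [9.66, 27.23, -6.03], "rot": [0, 0, -0.068], "claw": 1.2}, {"dp": [11.53, 32.29, -5.93], "rot": [0, 0, -0.078], "claw": 1.2}, {"dp": [13.4, 37.36, -5.83], "rot": [0, 0, -0.087], "claw": 1.2}, {"dp": [13.42, 37.48, -5.83], "rot": [0, 0, -0.087], "claw": 1.2}, {"dp": [13.43, 37.61, -5.83], "rot": [0, 0, -0.087], "claw": 1.2}]
```

View pics/e.png

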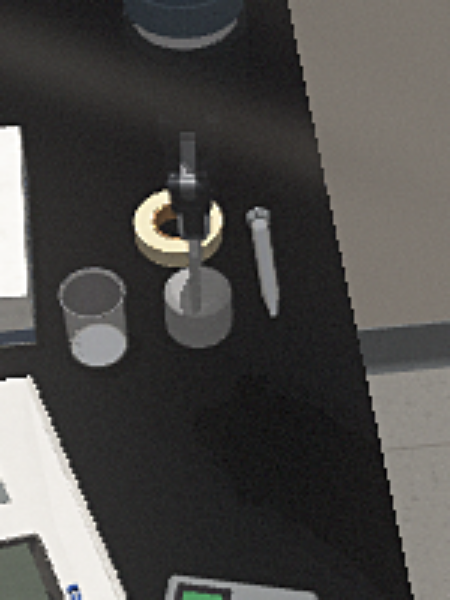

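Converted, 37.6 cm / 75 = 0.5013, 2.8 cm / 75 = 0.0373, -0.087 rad / 1.5708 = -0.0554.

Call:
step_arm(
  deltas=[
    {"dp": [0.0133, 0.0373, -0.0213], "rot": [0, 0, -0.0076], "claw": 1.2},
    {"dp": [0.0333, 0.0933, -0.0413], "rot": [0, 0, -0.0159], "claw": 1.2},
    {"dp": [0.0547, 0.156, -0.0627], "rot": [0, 0, -0.0236], "claw": 1.2},
    {"dp": [0.0787, 0.2267, -0.0827], "rot": [0, 0, -0.0318], "claw": 1.2},
    {"dp": [0.104, 0.296, -0.0813], "rot": [0, 0, -0.0376], "claw": 1.2},
    {"dp": [0.1293, 0.3627, -0.08], "rot": [0, 0, -0.0433], "claw": 1.2},
    {"dp": [0.1533, 0.4307, -0.0787], "rot": [0, 0, -0.0497], "claw": 1.2},
    {"dp": [0.1707, 0.4773, -0.0787], "rot": [0, 0, -0.0554], "claw": 1.2},
    {"dp": [0.1787, 0.5013, -0.0787], "rot": [0, 0, -0.0554], "claw": 1.2},
    {"dp": [0.1787, 0.5013, -0.0787], "rot": [0, 0, -0.0554], "claw": 1.2},
  ],
)

```text
time_s: 7.7
eef_pos: [0.4299, -0.0365, 0.2978]
ee_rot: [-3.141, 0.001, 3.111]
ft_force: [-0.6, 0.1, -5.8]
grip_width: 0.203
finger_force: 50.8
```

```bash
python3 - <<'E'
from h import *
P=np.pi
a=optics.snapshot("side"); b=optics.snapshot("top")
f=[]
for i in range(6): f.append(ctrl.get_obs()["ft_force"]); optics.snapshot("side")
o=ctrl.get_obs();print(o["time_s"],o["eef_pos"],o["ee_rot"],np.mean(f,0))
cv2.imwrite("pics/f.png",cv2.resize(a[240:390,200:400],(800,600),interpolation=cv2.INTER_CUBIC)[...,::-1])
plan([(.52,-.0375,.297,P-.033,6)],claw=1.2)
E
```

```text
8.1 [ 0.43053766 -0.03819049  0.29713215] [ 3.14157998e+00 -2.68060277e-04  3.10790041e+00] [-0.33025736 -0.34256833 -5.85147531]
6 [{"dp": [-1.49, 0.06, 0.0], "rot": [0, 0, -0.0], "claw": 1.2}, {"dp": [-2.98, 0.12, 0.0], "rot": [0, 0, -0.0], "claw": 1.2}, {"dp": [-4.47, 0.19, 0.01], "rot": [0, 0, -0.0], "claw": 1.2}, {"dp": [-5.96, 0.25, 0.01], "rot": [0, 0, -0.0], "claw": 1.2}, {"dp": [-7.45, 0.31, 0.01], "rot": [0, 0, -0.001], "claw": 1.2}, {"dp": [-8.94, 0.37, 0.01], "rot": [0, 0, -0.001], "claw": 1.2}]
```

View pics/f.png

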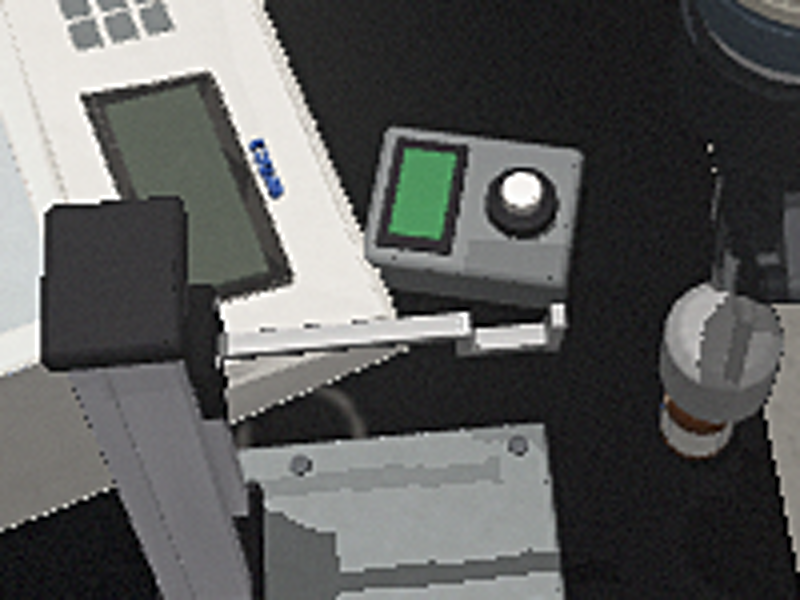

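Converted, -9 cm / 75 = -0.12, -8 cm / 75 = -0.1067.

Call:
step_arm(
  deltas=[
    {"dp": [-0.0133, 0, 0], "rot": [0, 0, 0], "claw": 1.2},
    {"dp": [-0.0267, 0.0013, 0], "rot": [0, 0, 0], "claw": 1.2},
    {"dp": [-0.04, 0.0013, 0], "rot": [0, 0, 0], "claw": 1.2},
    {"dp": [-0.0533, 0.0027, 0], "rot": [0, 0, 0], "claw": 1.2},
    {"dp": [-0.0667, 0.0027, 0], "rot": [0, 0, 0], "claw": 1.2},
    {"dp": [-0.08, 0.0027, 0], "rot": [0, 0, 0], "claw": 1.2},
    {"dp": [-0.0933, 0.004, 0], "rot": [0, 0, 0], "claw": 1.2},
    {"dp": [-0.1067, 0.004, 0], "rot": [0, 0, 0], "claw": 1.2},
    {"dp": [-0.12, 0.004, 0], "rot": [0, 0, 0], "claw": 1.2},
    {"dp": [-0.12, 0.004, 0], "rot": [0, 0, 0], "claw": 1.2},
  ],
)

```text
time_s: 9.35
eef_pos: [0.5211, -0.0377, 0.297]
ee_rot: [3.142, -0.0, 3.109]
ft_force: [-0.3, 0.5, -6.0]
grip_width: 0.202
finger_force: 50.8
```

```bash
python3 - <<'E'
from h import *
a=optics.snapshot("side"); b=optics.snapshot("top")
f=[]
for i in range(6): f.append(ctrl.get_obs()["ft_force"]); optics.snapshot("side")
o=ctrl.get_obs();print(o["time_s"],o["eef_pos"],o["ee_rot"],np.mean(f,0))
cv2.imwrite("pics/g.png",cv2.resize(a[260:390,230:380],(692,600),interpolation=cv2.INTER_CUBIC)[...,::-1])
E
```

```text
9.75 [ 0.52024023 -0.03760656  0.29743161] [-3.14153770e+00  2.05590072e-04  3.10875300e+00] [-0.29252395 -0.00745458 -5.64956987]
```

View pics/g.png

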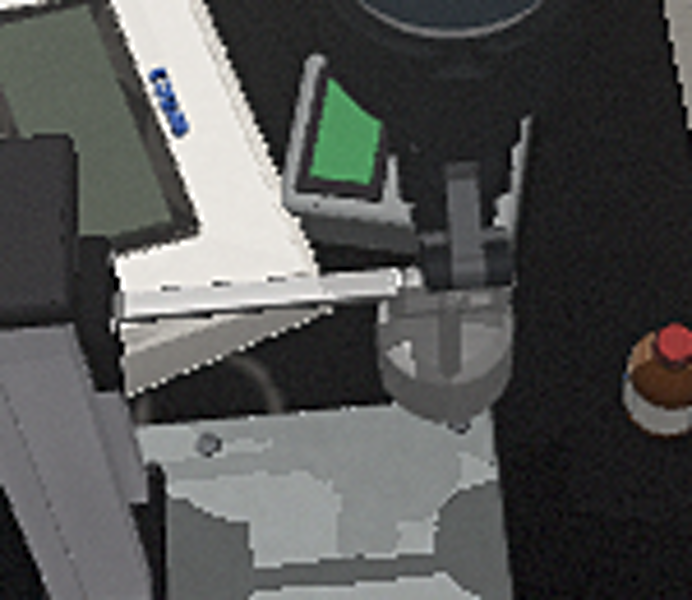

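Converted, 4.8 cm / 75 = 0.064, 2.9 cm / 75 = 0.0387.

Call:
step_arm(
  deltas=[
    {"dp": [0, 0, 0.008], "rot": [0, 0, 0], "claw": 1.2},
    {"dp": [0, 0, 0.016], "rot": [0, 0, 0], "claw": 1.2},
    {"dp": [0, 0, 0.0227], "rot": [0, 0, 0], "claw": 1.2},
    {"dp": [0, 0, 0.028], "rot": [0, 0, 0], "claw": 1.2},
    {"dp": [0, 0, 0.0333], "rot": [0, 0, 0], "claw": 1.2},
    {"dp": [0, 0, 0.0387], "rot": [0, 0, 0], "claw": 1.2},
    {"dp": [0, 0, 0.044], "rot": [0, 0, 0], "claw": 1.2},
    {"dp": [0, 0, 0.0507], "rot": [0, 0, 0], "claw": 1.2},
    {"dp": [0, 0, 0.0573], "rot": [0, 0, 0], "claw": 1.2},
    {"dp": [0, 0, 0.064], "rot": [0, 0, 0], "claw": 1.2},
  ],
)

```text
time_s: 11.0
eef_pos: [0.5205, -0.0376, 0.249]
ee_rot: [-3.142, 0.0, 3.109]
ft_force: [-0.5, 0.3, -3.9]
grip_width: 0.201
finger_force: 50.9
```

Converted, 3.8 cm / 75 = 0.0507, 3.7 cm / 75 = 0.0493.

Call:
step_arm(
  deltas=[
    {"dp": [0, 0, 0.0067], "rot": [0, 0, 0], "claw": 1.2},
    {"dp": [0, 0, 0.0133], "rot": [0, 0, 0], "claw": 1.2},
    {"dp": [0, 0, 0.02], "rot": [0, 0, 0], "claw": 1.2},
    {"dp": [0, 0, 0.0267], "rot": [0, 0, 0], "claw": 1.2},
    {"dp": [0, 0, 0.0333], "rot": [0, 0, 0], "claw": 1.2},
    {"dp": [0, 0, 0.04], "rot": [0, 0, 0], "claw": 1.2},
    {"dp": [0, 0, 0.0453], "rot": [0, 0, 0], "claw": 1.2},
    {"dp": [0, 0, 0.0493], "rot": [0, 0, 0], "claw": 1.2},
    {"dp": [0, 0, 0.0507], "rot": [0, 0, 0], "claw": 1.2},
    {"dp": [0, 0, 0.0507], "rot": [0, 0, 0], "claw": 1.2},
  ],
)

```text
time_s: 12.25
eef_pos: [0.5205, -0.0376, 0.2114]
ee_rot: [-3.142, 0.0, 3.109]
ft_force: [-0.6, 0.3, -2.3]
grip_width: 0.204
finger_force: 51.3
```

```bash
cat > ff.py <<'E'
from h import *
f=[];z=[]
for i in range(20): o=ctrl.get_obs();f.append(o["ft_force"]);z.append(o["eef_pos"]); optics.snapshot("side")
print(o["time_s"],np.mean(z,0).round(4),np.mean(f,0).round(3),np.std(f,0).round(2))
E
python3 ff.py
```

```text
13.2 [ 0.5205 -0.0376  0.2113] [-0.08   0.1   -1.681] [0.46 0.36 0.55]
```

Converted, 2.1 cm / 75 = 0.028, 1.9 cm / 75 = 0.0253.

Call:
step_arm(
  deltas=[
    {"dp": [0, 0, 0.0053], "rot": [0, 0, 0], "claw": 1.2},
    {"dp": [0, 0, 0.0107], "rot": [0, 0, 0], "claw": 1.2},
    {"dp": [0, 0, 0.016], "rot": [0, 0, 0], "claw": 1.2},
    {"dp": [0, 0, 0.0213], "rot": [0, 0, 0], "claw": 1.2},
    {"dp": [0, 0, 0.0253], "rot": [0, 0, 0], "claw": 1.2},
    {"dp": [0, 0, 0.028], "rot": [0, 0, 0], "claw": 1.2},
    {"dp": [0, 0, 0.028], "rot": [0, 0, 0], "claw": 1.2},
    {"dp": [0, 0, 0.028], "rot": [0, 0, 0], "claw": 1.2},
    {"dp": [0, 0, 0.028], "rot": [0, 0, 0], "claw": 1.2},
    {"dp": [0, 0, 0.028], "rot": [0, 0, 0], "claw": 1.2},
  ],
)

```text
time_s: 14.5
eef_pos: [0.5205, -0.0376, 0.1903]
ee_rot: [-3.142, 0.0, 3.109]
ft_force: [0.2, 0.5, 0.4]
grip_width: 0.203
finger_force: 51.5
```

```bash
python3 ff.py; python3 ff.py
```

```text
15.45 [ 0.5205 -0.0376  0.1903] [ 0.425 -0.065  0.07 ] [0.5  0.49 0.45]
16.45 [ 0.5205 -0.0376  0.1903] [ 0.381 -0.011  0.135] [0.55 0.56 0.57]
```

Call:
step_arm(
  deltas=[
    {"dp": [0, 0, 0], "rot": [0, 0, 0], "claw": 1.2},
    {"dp": [0, 0, 0], "rot": [0, 0, 0], "claw": 1.2},
    {"dp": [0, 0, 0], "rot": [0, 0, 0], "claw": 1.8},
    {"dp": [0, 0, 0], "rot": [0, 0, 0], "claw": 2.2},
    {"dp": [0, 0, 0], "rot": [0, 0, 0], "claw": 2.8},
    {"dp": [0, 0, 0], "rot": [0, 0, 0], "claw": 3.4},
    {"dp": [0, 0, 0], "rot": [0, 0, 0], "claw": 4},
    {"dp": [0, 0, 0], "rot": [0, 0, 0], "claw": 4.5},
    {"dp": [0, 0, 0], "rot": [0, 0, 0], "claw": 4.5},
    {"dp": [0, 0, 0], "rot": [0, 0, 0], "claw": 4.5},
  ],
  grip_force=20,
)

```text
time_s: 17.75
eef_pos: [0.5204, -0.0376, 0.1903]
ee_rot: [-3.142, -0.0, 3.109]
ft_force: [0.4, 0.2, 0.2]
grip_width: 0.529
finger_force: 0.0
```

Converted, -13 cm / 75 = -0.1733, -12 cm / 75 = -0.16.

Call:
step_arm(
  deltas=[
    {"dp": [0, 0, -0.0133], "rot": [0, 0, 0], "claw": 4.5},
    {"dp": [0, 0, -0.0333], "rot": [0, 0, 0], "claw": 4.5},
    {"dp": [0, 0, -0.0533], "rot": [0, 0, 0], "claw": 4.5},
    {"dp": [0, 0, -0.08], "rot": [0, 0, 0], "claw": 4.5},
    {"dp": [0, 0, -0.1067], "rot": [0, 0, 0], "claw": 4.5},
    {"dp": [0, 0, -0.1333], "rot": [0, 0, 0], "claw": 4.5},
    {"dp": [0, 0, -0.16], "rot": [0, 0, 0], "claw": 4.5},
    {"dp": [0.04, 0, -0.1733], "rot": [0, 0, 0], "claw": 4.5},
    {"dp": [0.0933, 0, -0.1733], "rot": [0, 0, 0], "claw": 4.5},
    {"dp": [0.1333, 0, -0.1733], "rot": [0, 0, 0], "claw": 4.5},
  ],
)

```text
time_s: 19.0
eef_pos: [0.4192, -0.0342, 0.3215]
ee_rot: [-3.141, 0.001, 3.109]
ft_force: [-0.5, 0.4, -0.0]
grip_width: 0.527
finger_force: 0.0
```

```bash
python3 - <<'E'
from h import *
P=np.pi
o=ctrl.get_obs();print(o["time_s"],o["eef_pos"],o["ee_rot"])
for i in range(6):
    a=optics.snapshot("side"); r=optics.trace("side","weight")[0]; ys,xs=np.nonzero(r["mask"]); print(r["score"],xs.mean(),ys.mean(),r["rect"]); 
    for _ in range(3): optics.snapshot("side")
cv2.imwrite("pics/i.png",cv2.resize(a[260:410,200:400],(800,600),interpolation=cv2.INTER_CUBIC)[...,::-1])
plan([(.43,-.19,.25,P,4),(.4925,-.203,.12,P,4)],claw=0)
E
```

```text
19.0 [ 0.41919717 -0.03417701  0.32150832] [-3.14122514e+00  1.39836615e-03  3.10887536e+00]
0.76 326.1341463414634 353.2 [312.7, 324.4, 27.8, 50.3]
0.57 326.7428924598269 352.5611866501854 [313.9, 323.8, 25.4, 50.2]
0.81 326.37575030012005 353.24609843937577 [311.9, 325.4, 28.8, 48.5]
0.71 326.2533039647577 352.24118942731275 [311.9, 325.4, 27.3, 49.2]
0.62 326.1768558951965 352.3755458515284 [313.4, 325.4, 27.1, 47.7]
0.97 326.1986531986532 352.7081930415264 [313.0, 323.5, 26.0, 50.6]
8 [{"dp": [-0.37, -3.88, 1.76], "rot": [0, 0, -0.008], "claw": 0}, {"dp": [-0.73, -7.76, 3.51], "rot": [0, 0, -0.016], "claw": 0}, {"dp": [-1.1, -11.64, 5.27], "rot": [0, 0, -0.025], "claw": 0}, {"dp": [-1.46, -15.53, 7.03], "rot": [0, 0, -0.033], "claw": 0}, {"dp": [-3.03, -15.8, 10.28], "rot": [0, 0, -0.033], "claw": 0}, {"dp": [-4.61, -16.07, 13.53], "rot": [0, 0, -0.033], "claw": 0}, {"dp": [-6.18, -16.35, 16.78], "rot": [0, 0, -0.033], "claw": 0}, {"dp": [-7.75, -16.62, 20.03], "rot": [0, 0, -0.033], "claw": 0}]
```

View pics/i.png

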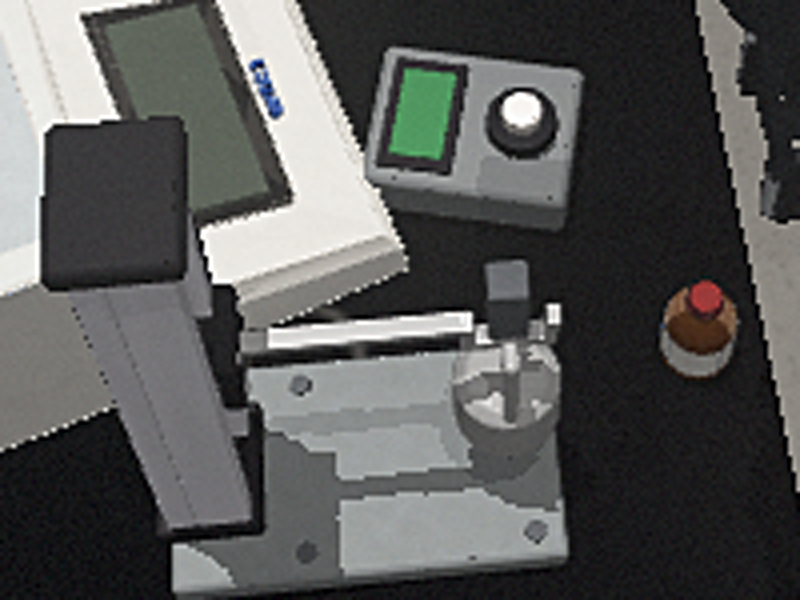

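Converted, 24 cm / 75 = 0.32, 21 cm / 75 = 0.28, -0.033 rad / 1.5708 = -0.021.

Call:
step_arm(
  deltas=[
    {"dp": [-0.0053, -0.052, 0.0213], "rot": [0, 0, -0.0064], "claw": 0},
    {"dp": [-0.0093, -0.104, 0.0467], "rot": [0, 0, -0.0127], "claw": 0},
    {"dp": [-0.0147, -0.1547, 0.0707], "rot": [0, 0, -0.0191], "claw": 0},
    {"dp": [-0.02, -0.2067, 0.0933], "rot": [0, 0, -0.021], "claw": 0},
    {"dp": [-0.04, -0.2107, 0.1373], "rot": [0, 0, -0.021], "claw": 0},
    {"dp": [-0.0613, -0.2147, 0.18], "rot": [0, 0, -0.021], "claw": 0},
    {"dp": [-0.0827, -0.2187, 0.2267], "rot": [0, 0, -0.021], "claw": 0},
    {"dp": [-0.1027, -0.2213, 0.28], "rot": [0, 0, -0.021], "claw": 0},
    {"dp": [-0.1027, -0.2213, 0.32], "rot": [0, 0, -0.021], "claw": 0},
    {"dp": [-0.1027, -0.2213, 0.32], "rot": [0, 0, -0.021], "claw": 0},
  ],
)

```text
time_s: 21.75
eef_pos: [0.4909, -0.2021, 0.0784]
ee_rot: [3.139, -0.004, -3.141]
ft_force: [0.1, -0.5, -0.0]
grip_width: 0.002
finger_force: 0.0
```

```bash
python3 - <<'E'
from h import *
f=[]
for i in range(4): optics.snapshot("side"); o=ctrl.get_obs();f.append(o["ft_force"])
print(o["time_s"],o["eef_pos"],o["ee_rot"],np.mean(f,0),o["grip_width"])
r=optics.trace("side","weight")[0]; ys,xs=np.nonzero(r["mask"]); print(r["score"],xs.mean(),ys.mean())
a=optics.snapshot("side"); cv2.imwrite("pics/j.png",cv2.resize(a[220:320,260:360],(600,600))[...,::-1])
tip=np.array(o["eef_pos"])-[0,0,.011]; print(proj("side",tip), proj("side",[.4925,-.202,.05]))
E
```

```text
21.95 [ 0.49268393 -0.20319674  0.0818301 ] [-3.14037165e+00  2.03267982e-03 -3.14140739e+00] [ 0.28303587  0.31278519 -0.00179943] 0.0006246832300866123
0.89 326.6780258519389 353.1257344300823
[329.56312445 282.80149384] [329.64271756 288.16245893]
```

Call:
step_arm(
  deltas=[
    {"dp": [0, 0, 0.004], "rot": [0, 0, 0], "claw": 0},
    {"dp": [0, 0, 0.008], "rot": [0, 0, 0], "claw": 0},
    {"dp": [0, 0, 0.012], "rot": [0, 0, 0], "claw": 0},
    {"dp": [0, 0, 0.016], "rot": [0, 0, 0], "claw": 0},
    {"dp": [0, 0, 0.0187], "rot": [0, 0, 0], "claw": 0},
    {"dp": [0, 0, 0.02], "rot": [0, 0, 0], "claw": 0},
    {"dp": [0, 0, 0.0213], "rot": [0, 0, 0], "claw": 0},
    {"dp": [0, 0, 0.0227], "rot": [0, 0, 0], "claw": 0},
    {"dp": [0, 0, 0.024], "rot": [0, 0, 0], "claw": 0},
    {"dp": [0, 0, 0.024], "rot": [0, 0, 0], "claw": 0},
  ],
)

```text
time_s: 23.3
eef_pos: [0.492, -0.2028, 0.0638]
ee_rot: [-3.141, 0.001, -3.141]
ft_force: [-6.7, 3.6, 20.3]
grip_width: -0.001
finger_force: 10.2
```

Converted, 0.3 cm / 75 = 0.004, 0.2 cm / 75 = 0.0027.

Call:
step_arm(
  deltas=[
    {"dp": [0, 0, 0], "rot": [0, 0, 0], "claw": 0},
    {"dp": [0, 0, 0.0013], "rot": [0, 0, 0], "claw": 0},
    {"dp": [0, 0, 0.0013], "rot": [0, 0, 0], "claw": 0},
    {"dp": [0, 0, 0.0027], "rot": [0, 0, 0], "claw": 0},
    {"dp": [0, 0, 0.0027], "rot": [0, 0, 0], "claw": 0},
    {"dp": [0, 0, 0.0027], "rot": [0, 0, 0], "claw": 0},
    {"dp": [0, 0, 0.004], "rot": [0, 0, 0], "claw": 0},
    {"dp": [0, 0, 0.004], "rot": [0, 0, 0], "claw": 0},
    {"dp": [0, 0, 0.004], "rot": [0, 0, 0], "claw": 0},
    {"dp": [0, 0, 0.004], "rot": [0, 0, 0], "claw": 0},
  ],
)

```text
time_s: 24.55
eef_pos: [0.4922, -0.2029, 0.0633]
ee_rot: [-3.139, 0.003, -3.141]
ft_force: [-14.9, 6.9, 48.9]
grip_width: -0.003
finger_force: 24.1
```

Converted, -0.5 cm / 75 = -0.0067, -0.4 cm / 75 = -0.0053.

Call:
step_arm(
  deltas=[
    {"dp": [0, 0, -0.0027], "rot": [0, 0, 0], "claw": 0},
    {"dp": [0, 0, -0.0053], "rot": [0, 0, 0], "claw": 0},
    {"dp": [0, 0, -0.0067], "rot": [0, 0, 0], "claw": 0},
    {"dp": [0, 0, -0.0067], "rot": [0, 0, 0], "claw": 0},
    {"dp": [0, 0, -0.0067], "rot": [0, 0, 0], "claw": 0},
    {"dp": [0, 0, -0.0067], "rot": [0, 0, 0], "claw": 0},
    {"dp": [0, 0, -0.0067], "rot": [0, 0, 0], "claw": 0},
    {"dp": [0, 0, -0.0067], "rot": [0, 0, 0], "claw": 0},
    {"dp": [0, 0, -0.0067], "rot": [0, 0, 0], "claw": 0},
    {"dp": [0, 0, -0.0067], "rot": [0, 0, 0], "claw": 0},
  ],
)

```text
time_s: 25.8
eef_pos: [0.492, -0.2028, 0.0643]
ee_rot: [3.142, -0.0, -3.141]
ft_force: [-2.5, -0.0, 4.9]
grip_width: 0.001
finger_force: 2.3
```

```bash
cat > f2.py <<'E'
from h import *
f=[]
for i in range(10): optics.snapshot("side"); o=ctrl.get_obs();f.append(o["ft_force"])
print(o["time_s"],o["eef_pos"].round(4),np.mean(f,0).round(2))
a=optics.snapshot("side"); 
for t in("key","readout","weight"):
    for r in optics.trace("side",t)[:1]: ys,xs=np.nonzero(r["mask"]); print(t,round(r["score"],2),xs.mean().round(1),ys.mean().round(1),r["rect"])
E
python3 f2.py
```

```text
26.3 [ 0.492  -0.2028  0.0643] [-2.25  1.13  4.5 ]
readout 0.97 316.2 295.5 [289.5, 269.7, 58.1, 47.5]
weight 0.61 326.2 353.4 [314.4, 324.8, 26.1, 45.8]
```

Converted, -0.15 cm / 75 = -0.002.

Call:
step_arm(
  deltas=[
    {"dp": [0, 0, -0.002], "rot": [0, 0, 0], "claw": 0},
    {"dp": [0, 0, -0.002], "rot": [0, 0, 0], "claw": 0},
    {"dp": [0, 0, -0.002], "rot": [0, 0, 0], "claw": 0},
    {"dp": [0, 0, -0.002], "rot": [0, 0, 0], "claw": 0},
    {"dp": [0, 0, -0.002], "rot": [0, 0, 0], "claw": 0},
    {"dp": [0, 0, -0.002], "rot": [0, 0, 0], "claw": 0},
    {"dp": [0, 0, -0.002], "rot": [0, 0, 0], "claw": 0},
    {"dp": [0, 0, -0.002], "rot": [0, 0, 0], "claw": 0},
    {"dp": [0, 0, -0.002], "rot": [0, 0, 0], "claw": 0},
    {"dp": [0, 0, -0.002], "rot": [0, 0, 0], "claw": 0},
  ],
)

```text
time_s: 27.75
eef_pos: [0.492, -0.2028, 0.0658]
ee_rot: [3.142, 0.0, -3.141]
ft_force: [-2.2, 0.9, 4.2]
grip_width: -0.001
finger_force: 1.9
```

```bash
python3 f2.py
```

```text
28.25 [ 0.492  -0.2028  0.0658] [-1.9   0.85  3.89]
readout 0.97 316.0 295.2 [289.9, 272.2, 56.9, 44.4]
weight 0.65 326.2 352.8 [311.9, 324.1, 26.1, 50.8]
```

Converted, -0.2 cm / 75 = -0.0027.

Call:
step_arm(
  deltas=[
    {"dp": [0, 0, -0.0027], "rot": [0, 0, 0], "claw": 0},
    {"dp": [0, 0, -0.0027], "rot": [0, 0, 0], "claw": 0},
    {"dp": [0, 0, -0.0027], "rot": [0, 0, 0], "claw": 0},
    {"dp": [0, 0, -0.0027], "rot": [0, 0, 0], "claw": 0},
    {"dp": [0, 0, -0.0027], "rot": [0, 0, 0], "claw": 0},
    {"dp": [0, 0, -0.0027], "rot": [0, 0, 0], "claw": 0},
    {"dp": [0, 0, -0.0027], "rot": [0, 0, 0], "claw": 0},
    {"dp": [0, 0, -0.0027], "rot": [0, 0, 0], "claw": 0},
    {"dp": [0, 0, -0.0027], "rot": [0, 0, 0], "claw": 0},
    {"dp": [0, 0, -0.0027], "rot": [0, 0, 0], "claw": 0},
  ],
)

```text
time_s: 29.7
eef_pos: [0.4921, -0.2028, 0.0678]
ee_rot: [-3.141, 0.0, -3.141]
ft_force: [0.3, 0.4, 3.7]
grip_width: -0.002
finger_force: 1.3
```

```bash
python3 f2.py
```

```text
30.2 [ 0.4921 -0.2028  0.0678] [0.21 0.   2.4 ]
readout 0.67 316.5 295.1 [288.0, 269.4, 58.4, 48.8]
weight 0.9 326.4 352.8 [313.3, 325.5, 26.3, 47.9]
```

Converted, -14 cm / 75 = -0.1867, -11 cm / 75 = -0.1467.

Call:
step_arm(
  deltas=[
    {"dp": [0, 0, -0.0067], "rot": [0, 0, 0], "claw": 0},
    {"dp": [0, 0, -0.02], "rot": [0, 0, 0], "claw": 0},
    {"dp": [0, 0, -0.04], "rot": [0, 0, 0], "claw": 0},
    {"dp": [0, 0, -0.0667], "rot": [0, 0, 0], "claw": 0},
    {"dp": [0, 0, -0.1067], "rot": [0, 0, 0], "claw": 0},
    {"dp": [0, 0, -0.1467], "rot": [0, 0, 0], "claw": 0},
    {"dp": [0.0267, -0.0267, -0.1867], "rot": [0, 0, 0], "claw": 0},
    {"dp": [0.0533, -0.0533, -0.1867], "rot": [0, 0, 0], "claw": 0},
    {"dp": [0.0667, -0.08, -0.1867], "rot": [0, 0, 0], "claw": 0},
    {"dp": [0.0667, -0.08, -0.1867], "rot": [0, 0, 0], "claw": 0},
  ],
)

```text
time_s: 31.65
eef_pos: [0.4415, -0.2637, 0.2087]
ee_rot: [-3.141, 0.001, 3.14]
ft_force: [0.5, -0.2, 0.1]
grip_width: 0.003
finger_force: 0.0
```

```bash
python3 - <<'E'
from h import *
for n in("side","top"):
    optics.snapshot(n)
    for t in["weight","readout","key","bottle_small","timer","beaker","tube"]:
        for r in optics.trace(n,t)[:1]:
            ys,xs=np.nonzero(r["mask"]); print(n,t,round(r["score"],2),xs.mean().round(1),ys.mean().round(1))
o=ctrl.get_obs();print(o["time_s"],o["eef_pos"],o["ft_force"])
E
```

```text
side weight 0.84 326.2 352.9
side readout 0.88 318.0 293.9
side key 0.66 329.9 287.9
side bottle_small 0.72 374.1 342.4
side timer 0.89 390.3 429.4
side beaker 0.7 271.2 184.9
side tube 0.65 327.7 165.7
top weight 0.68 223.9 251.0
top timer 0.97 170.9 301.2
top beaker 0.55 445.9 239.5
top tube 0.61 474.5 311.6
32.45 [ 0.44203581 -0.2627939   0.20775444] [ 0.53583536  0.26087282 -0.27726447]
```

Key is back up, the weight is still, and the bystanders haven't moved.

```bash
python3 -c "
from rig import ticket; print(ticket.hand_in())"
```

```text
the job is handed in; nothing more can be done
None
```

The weight hangs still on the hook, released when the force readings put it within about 0.1 N of balance; the key was pressed fully and came back up, and the job was handed in at about 32 s. One risk: I pressed the key too hard with the fingertips (49 N at the wrist), which could fail it if the 40 N limit covers the fingers.

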